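Clamp a glued tea-light holder and keep the squeeze

TASK

Set the freshly glued two-tone tea-light holder upright on the narrow raised rest of the bench clamp, long side along the clamp, and let go of it; then pump the orange trigger until the sprung jaw pad pins the holder against the fixed jaw. Press gently, so that the pad ends pushed in about halfway along its spring travel and is never rammed hard against the holder, and finish still holding the trigger squeezed, the holder pinned between the jaws. Move the jaw only by its trigger, never by hand, and leave everything else on the table where it is.

Things in the scene. Friction and masses are not known exactly. Their poses are not given: they have to be found in the camera images.
- holder: the tea-light holder: loose wooden block 40 mm (its x) by 56 mm (its y, the long side) by 44 mm high, about 0.12 kg; one half pale, the other darker wood, joined across the middle of y; a brass cup 30 mm across stands 5 mm proud of its top. Origin: centre of the underside, z up. Starts upright on the table, and may face either way in the clamp
- clamp: bench clamp bolted to the table. Its y runs along it from the fixed red jaw (y -50 to -34 mm, 44 wide, top at z 94) to the handle end (bar's end at y +273), z up; origin on the table, straight below the middle of the rest. Base plate 84 mm wide, 12 thick. The teal head under handle and trigger is 33 mm wide, up to z 76; the toothed bar, 10 mm wide at z 54 to 66, runs from the jaw through the head
- rest_top (a point): middle of the top of the steel rest (clamp frame 0, 0, 46 mm), which is 18 mm wide in x and runs from y -34 to +34 mm. A holder centred here leaves 6 mm to the fixed jaw; the pad then pushes it along the rest to that jaw
- handle_top (a point): top of the black fixed handle, on its face turned to the jaws (clamp frame 0, 155, 120 mm). The handle is 18 mm thick (y 155 to 173), 30 mm wide in x, z 68 to 120 (a teal cap 3 mm higher)
- trigger_top (a point): top of the orange trigger, on its outer face, turned away from the jaws (clamp frame 0, 207, 120 mm at rest); moves with it. The trigger is 16 mm thick (y 191 to 207 at rest), 30 mm wide in x, z 76 to 120
- jaw: the moving red jaw (40 mm wide, top at z 88 mm, back face at clamp y 113 mm when fully back) with its toothed bar and sprung pad; its frame is the clamp's, shifted by the jaw travel
- pad: the black sprung pad in front of the moving jaw, 34 x 34 mm, centre at z 70 mm; its face lies at clamp y = 74 mm minus the jaw travel plus the pad travel. It slides on a yellow stem that shows between pad and jaw, 15 mm of it when free and none when the pad is pressed fully in
- trigger: the orange trigger paddle; its frame is the clamp's, shifted by the trigger travel
- trigger_slide (a joint): trigger travel in m: 0 (up to 0.0015) when released, 0.017 fully squeezed towards the handle (clamp -y). It springs back with 3 to 5 N; moving the jaw takes 4 N more, plus the pad's spring force
- jaw_slide (a joint): jaw travel towards the fixed jaw in m, 0 to 0.075; starts at 0 to 0.03. A squeeze moves it one for one after up to 5 mm of idle play (about 15 mm a full squeeze); a 5 mm ratchet keeps it from going back, with no release. With the holder against the fixed jaw the pad touches at 0.052, is half in at 0.0595, fully in at 0.067
- pad_slide (a joint): how far the pad is pressed in, in m: 0 free, 0.015 fully in (solid). Spring force on the holder: 2 N plus 1 N per mm
- jar: short amber glass honey jar with a brass-coloured lid, 54 mm across, 62 mm high; origin under its centre. A bystander
- tin: round aluminium tin with a green lid, 56 mm across, 38 mm high; origin under its centre. A bystander
- plate: white plate, 170 mm across, with four brown biscuits, 30 mm high in all; origin under its centre. A bystander
- biscuit_box: clear lidded box of biscuits, 124 x 164 x 54 mm; origin under its centre. A bystander
- tape_roll: tan roll of tape lying flat, 90 mm across, 24 mm high; origin under its centre. A bystander
- glue_pot: small white glue pot with an orange lid, 44 mm across, 50 mm high; origin under its centre. A bystander
Mind the look-alikes: they are no part of the job. What is shaped like the holder but blue or pink is not meant.

How it is judged:
By the outcome, as a careful person would: the job done as asked, in the order asked, and still so for the second after the job is handed in, while the arm keeps its last pose, push and grip.
It also fails if it takes over 61 s, if anything falls off the work surface, if the arm or the gripper's body presses on something with over 40 N, if the wrist force passes 120 N, or if a joint passes its speed limit or range.

ROBOT

A 7-joint arm with a two-finger parallel gripper is mounted at the origin on the work surface. World frame = base frame: x ahead of the robot, y to its left, z up, the work surface at z = 0. Lengths are in m, angles in rad, forces in N, time in s.
With the tool pointing down it reaches from about 0.4 to 0.85 m from the base axis. Payload 10.4 kg.
Tool frame: the origin (TCP) lies between the finger pads; the fingertips stand 14 mm ahead of it and the grasp point (between the pads) lies 5 mm behind it; z points along the fingers, y is the direction in which the jaws open and shut (so a half turn about z gives the same grasp; the last joint's range is limited). The gripper opens to 87 mm and grips with 3 to 60 N. Pads are 19 mm wide; open, the fingers measure 117 mm over their backs; the gripper's body (75 mm by 190 mm) begins 51 mm behind the grasp point.
Start: joints at [-1.188, 0.332, -0.065, 1.46, 0.022, 1.35, -0.088], TCP at [0.247, 0.574, 0.237] pointing down, gripper open.
Joint ranges: [-2.6, 2.6], [-0.5, 2.12], [-1.47, 1.34], [0.16, 2.42], [-1.27, 4.41], [0.06, 2.06], [-2.6, 2.6]. Speed limits (rad/s): [2.22, 2.22, 2.79, 2.79, 3.14, 3.14, 3.14].

INTERFACE

Orientations are given as a unit quaternion [x, y, z, w].
In Python, from bench import readout, camera, calibration, order gives the robot as it stands.
- The arm moves only by the tool apply_moves, never from a script. Its argument "deltas" is a list of rows, each an object with "translation": the shift along the world's x, y, z in m, a list of three; "turn": the turn, a rotation vector about the world's x, y, z in rad, a list of three; "hand": the finger opening in m, from 0 to 0.087. A call has 1 to 5 rows; each row shifts and turns the pose as measured when the row begins; what a row does not reach is not made up. A row lasts 1/10 s, in which the tool goes at most 50 mm and 8.59 degrees, less where a joint would pass 70% of its speed; a pose out of reach is approached as far as the arm can. A call with a gripper value outside its range is refused whole. The fingers move at their own pace and stop on an object; "newtons" is the grip in N (left out, the last holds). Time passes only in rows, so rows that do not move let the fingers close. It gives the time, the measured TCP pose, the force and the opening at its end, in the units of the state.
- readout.read_state(): the state, without advancing time (a new reading comes with each control period).
- camera(name): name is "scene" or "top" or "wrist"; returns the picture (420x560x3 uint8, red, green, blue); there is no depth.
- calibration(name): a dict with "fx", "fy", "cx", "cy" (pixels), "extrinsics" (4x4, takes a point from world to camera coordinates). Camera axes: x right, y down, z forward; pixel columns grow to the right and rows downward; lengths in m; the calibration is good to about 2 mm. A picture is of the moment at which its call begins: read the wrist's pose just before it. calibration takes no time and is no camera call; for the wrist camera it gives the pose at the moment of the call.
- order.close_job(): hands the job in, once; it reports no verdict.
The state is a dict: "time": time; "joint_positions": joint angles; "joint_vel": joint speeds; "joint_torque": joint torques, N m; "ee_pos": TCP position; "eef_rot": TCP orientation; "ft_force": force on the tool from outside, world axes, zero at the start; "torque": the same for the moment, N m; "width": finger opening in m.
Only numpy, scipy, OpenCV 4.12 (cv2) and the standard library are available. Lean on these libraries where they do the work, as an engineer would, in place of code of your own. Each camera call takes 0.05 s, during which the arm holds its last target. There are 200 camera calls.

## Working session

There is one attempt and no reset: what is moved stays moved. The work goes in short steps, Python scripts to look and compute and a tool call to move; the robot and the scene stay as the last step left them, time stands still between calls to the robot, and variables do not carry over. Pictures are saved under pics/ and viewed, about 8 in all and at most 12, crops included, and the job is handed in when it is done.

Besides the shell and the picture viewer there is one more tool, called after ">>>" by a JSON object that holds its "api" and its "payload". apply_moves: Moves the arm, as the interface text tells. Its arguments: {"type":"object","properties":{"deltas":{"type":"array","items":{"type":"object","properties":{"translation":{"type":"array","items":{"type":"number"}},"turn":{"type":"array","items":{"type":"number"}},"hand":{"type":"number"}}}},"newtons":{"type":"number"}},"required":["deltas"]}

```bash
ls; mkdir -p pics
python3 - <<'E'
from bench import readout,camera,calibration
import cv2,numpy as np
print(readout.read_state())
for n in("scene","top"):
    im=camera(n); cv2.imwrite(f"pics/{n}0.png",im[:,:,::-1]); c=calibration(n); print(n,c)
a=cv2.imread("pics/scene0.png");b=cv2.imread("pics/top0.png")
E
```

```text
pics
{'time': 0.0, 'joint_positions': array([-1.18761552,  0.33289299, -0.06471052,  1.46097115,  0.02157093,
        1.34989848, -0.08847644]), 'joint_vel': array([-0.00051108,  0.00052843, -0.00037973,  0.0005072 , -0.00041275,
        0.00042573, -0.00032421]), 'joint_torque': array([ 5.11247581e-04, -6.23234439e+01,  2.55305367e-02, -3.89919055e+01,
       -6.12197863e-02,  3.91158764e-02,  1.22303209e-04]), 'ee_pos': array([0.24654995, 0.5738987 , 0.23572652]), 'eef_rot': array([ 2.01477361e-01,  9.79492894e-01, -7.26334277e-04, -1.30311060e-04]), 'ft_force': array([-0.08556799,  0.17071993, -0.53239959]), 'torque': array([ 0.04161118, -0.00152192,  0.03937355]), 'width': 0.08754363435302154}
scene {'fx': 514.5462920012924, 'fy': 514.5462920012924, 'cx': 286.47180528282473, 'cy': 216.46038146691356, 'extrinsics': array([[ 0.4993119 ,  0.86638647,  0.00788099, -0.32095402],
       [ 0.55314878, -0.31176078, -0.77254879, -0.24599075],
       [-0.66686884,  0.39010217, -0.63490649,  1.55665678],
       [ 0.        ,  0.        ,  0.        ,  1.        ]])}
top {'fx': 380.13827969405816, 'fy': 380.13827969405816, 'cx': 283.0994602311118, 'cy': 204.5067508307308, 'extrinsics': array([[-0.01554999, -0.99973866, -0.01675734,  0.03491673],
       [-0.99475854,  0.01716213, -0.10080138,  0.58200166],
       [ 0.10106263,  0.01510204, -0.99476544,  1.05361494],
       [ 0.        ,  0.        ,  0.        ,  1.        ]])}
```

View pics/top0.png

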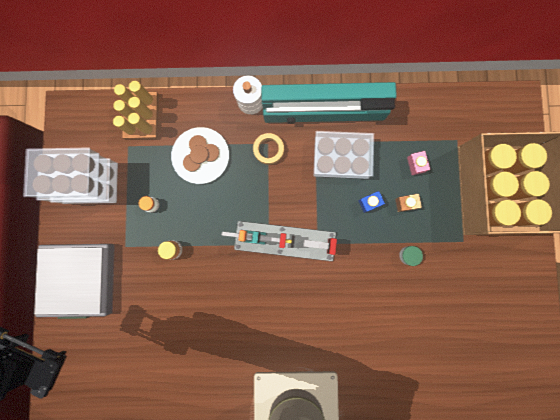

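View pics/scene0.png

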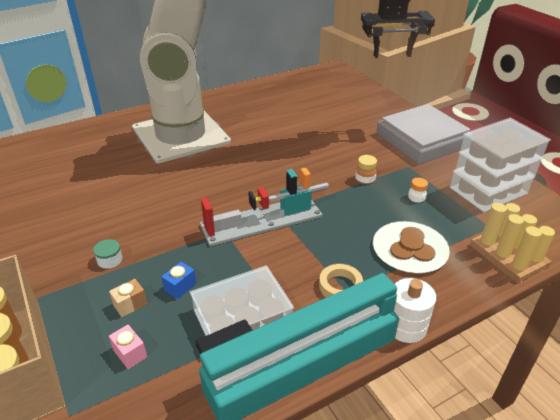

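Candidates in top: pink block (420,162), blue block (373,202) and the two-tone pale/darker wood block (410,202). The last one fits the description. Clamp: fixed jaw at about (333,245), trigger at about (242,237). I'll check these in enlarged crops.

```bash
python3 - <<'E'
import cv2,numpy as np
b=cv2.imread("pics/top0.png")
c1=cv2.resize(b[210:270,215:345],None,fx=6,fy=6,interpolation=cv2.INTER_CUBIC)
c2=cv2.resize(b[185:220,385:435],None,fx=6,fy=6,interpolation=cv2.INTER_CUBIC)
o=np.zeros((360+210,780,3),np.uint8); o[:360]=c1; o[360:,:300]=c2
a=cv2.imread("pics/scene0.png"); c3=cv2.resize(a[270:325,100:200],None,fx=3.8,fy=3.8,interpolation=cv2.INTER_CUBIC); o[360:360+209,320:700]=c3[:209]
cv2.imwrite("pics/crop0.png",o)
E
cat > h.py <<'E'
import numpy as np
from bench import calibration
def unproj(c,u,v,z):
    E=c["extrinsics"];R=E[:3,:3];t=E[:3,3]
    o=-R.T@t; d=R.T@np.array([(u-c["cx"])/c["fx"],(v-c["cy"])/c["fy"],1])
    return o+d*(z-o[2])/d[2]
def proj(c,p):
    E=c["extrinsics"];q=E[:3,:3]@np.asarray(p)+E[:3,3]
    return np.array([c["cx"]+c["fx"]*q[0]/q[2],c["cy"]+c["fy"]*q[1]/q[2]])
E
```

```text
(no output)
```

View pics/crop0.png

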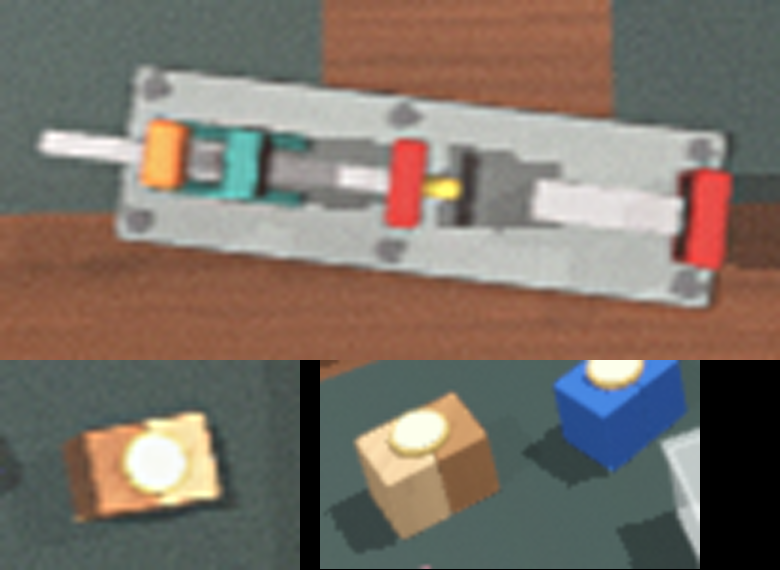

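The crop confirms it: the holder is the pale/brown two-tone block, and the clamp's jaw, pad, handle and trigger are all clear. Next I'll work out poses.

Run:
```python
from h import *
c=calibration("top")
f=lambda x,y,z:unproj(c,215+x/6-.4,210+y/6-.4,z)
g=lambda x,y,z:unproj(c,385+x/6-.4,185+(y-360)/6-.4,z)
H=np.array([g(*p,.044) for p in[(85,430),(205,412),(218,498),(93,516)]]);print(H,H.mean(0))
l=(H[1]-H[0]+H[2]-H[3]);print("long yaw",np.degrees(np.arctan2(l[1],l[0])),np.linalg.norm(l)/2)
print("cup",g(155,461,.049))
J=f(708,218,.094);T=f(166,155,.120);K=f(244,163,.123);Mv=f(407,183,.088)
bp=[f(*p,.012) for p in[(138,68),(725,132),(712,305),(118,238)]]
print(J,T,K,Mv);
d=T-J;d[2]=0;print(np.linalg.norm(d));d/=np.linalg.norm(d);print("axis",np.degrees(np.arctan2(d[1],d[0])))
for P,y in((J,-.042),(T,.199),(K,.164)):print("origin",(P-d*y))
print("jaw mv y",(Mv-J)@d-.042)
bp=np.array(bp);e=bp[0]-bp[1]+bp[3]-bp[2];print(bp,np.degrees(np.arctan2(e[1],e[0])),bp.mean(0))
```

```text
[[ 0.59866739 -0.29951377  0.044     ]
 [ 0.60615118 -0.35568763  0.044     ]
 [ 0.56572125 -0.35963119  0.044     ]
 [ 0.55830242 -0.3013608   0.044     ]] [ 0.58221056 -0.32904835  0.044     ]
long yaw -82.58084469556883 0.057705232753992274
cup [ 0.58302    -0.32972433  0.049     ]
[ 0.4635939  -0.10481198  0.094     ] [0.49451534 0.13118386 0.12      ] [0.49048048 0.09717529 0.123     ] [0.48108138 0.02774734 0.088     ]
0.23801297051966297
axis 82.53532134793441
origin [ 0.46905032 -0.06316793  0.094     ]
origin [ 0.46866226 -0.06612964  0.12      ]
origin [ 0.46917443 -0.06543483  0.123     ]
jaw mv y 0.09170779044984179
[[ 0.53885629  0.1578616   0.012     ]
 [ 0.50357826 -0.12330573  0.012     ]
 [ 0.42176406 -0.11474048  0.012     ]
 [ 0.45767118  0.16772439  0.012     ]] 82.80181735732714 [0.48046745 0.02188494 0.012     ]
```

Clamp origin ≈ (0.469, -0.065), its y axis at yaw 82.6°. Holder ≈ (0.583, -0.329), long side at about 97.4°, so tool y needs to be at 7.4° (a turn of -59.4°). The moving jaw's travel is roughly 12 mm. Setting out.

>>> {"api": "apply_moves", "payload": {"deltas": [{"translation":[0.017,-0.047,0.0],"turn":[0,0,-0.052],"hand":0.087},{"translation":[0.017,-0.047,0.0],"turn":[0,0,-0.052],"hand":0.087},{"translation":[0.017,-0.047,0.0],"turn":[0,0,-0.052],"hand":0.087},{"translation":[0.017,-0.047,0.0],"turn":[0,0,-0.052],"hand":0.087},{"translation":[0.017,-0.047,0.0],"turn":[0,0,-0.052],"hand":0.087}], "newtons": 20}}

```text
time: 0.6
ee_pos: [0.3262, 0.3397, 0.2313]
eef_rot: [0.326, 0.945, -0.003, -0.002]
ft_force: [1.0, 0.2, -0.1]
width: 0.087
```

>>> {"api": "apply_moves", "payload": {"deltas": [{"translation":[0.017,-0.047,0.0],"turn":[0,0,-0.052],"hand":0.087},{"translation":[0.017,-0.047,0.0],"turn":[0,0,-0.052],"hand":0.087},{"translation":[0.017,-0.047,0.0],"turn":[0,0,-0.052],"hand":0.087},{"translation":[0.017,-0.047,0.0],"turn":[0,0,-0.052],"hand":0.087},{"translation":[0.017,-0.047,0.0],"turn":[0,0,-0.052],"hand":0.087}]}}

```text
time: 1.1
ee_pos: [0.4084, 0.1037, 0.2306]
eef_rot: [0.451, 0.893, -0.002, -0.003]
ft_force: [0.7, 0.6, -0.3]
width: 0.0871
```

>>> {"api": "apply_moves", "payload": {"deltas": [{"translation":[0.017,-0.047,0.0],"turn":[0,0,-0.052],"hand":0.087},{"translation":[0.017,-0.047,0.0],"turn":[0,0,-0.052],"hand":0.087},{"translation":[0.017,-0.047,0.0],"turn":[0,0,-0.052],"hand":0.087},{"translation":[0.017,-0.047,0.0],"turn":[0,0,-0.052],"hand":0.087},{"translation":[0.017,-0.047,0.0],"turn":[0,0,-0.052],"hand":0.087}]}}

```text
time: 1.6
ee_pos: [0.4906, -0.1324, 0.2308]
eef_rot: [0.567, 0.824, -0.0, -0.003]
ft_force: [1.8, 0.9, -1.6]
width: 0.0867
```

>>> {"api": "apply_moves", "payload": {"deltas": [{"translation":[0.023,-0.044,-0.01],"turn":[0,0,-0.06],"hand":0.087},{"translation":[0.023,-0.044,-0.01],"turn":[0,0,-0.06],"hand":0.087},{"translation":[0.023,-0.044,-0.01],"turn":[0,0,-0.06],"hand":0.087},{"translation":[0.023,-0.044,-0.01],"turn":[0,0,-0.056],"hand":0.087},{"translation":[0.0,-0.02,0],"turn":[0,0,0],"hand":0.087}]}}

```text
time: 2.1
ee_pos: [0.5813, -0.3291, 0.1888]
eef_rot: [0.663, 0.748, -0.0, -0.003]
ft_force: [-0.7, 1.0, 0.4]
width: 0.087
```

Run:
```python
from h import *
from bench import camera,readout
import cv2
s=readout.read_state();c=calibration("wrist");im=camera("wrist")
print(s["ee_pos"],s["eef_rot"],proj(c,[.583,-.329,.049]))
np.save("w1.npy",c,allow_pickle=True)
cv2.imwrite("pics/w1.png",im[:,:,::-1])
```

```text
[ 0.58126001 -0.32912765  0.18875196] [ 6.63472975e-01  7.48193757e-01 -4.49024669e-04 -3.08415078e-03] [285.82810899 202.80625833]
```

View pics/w1.png

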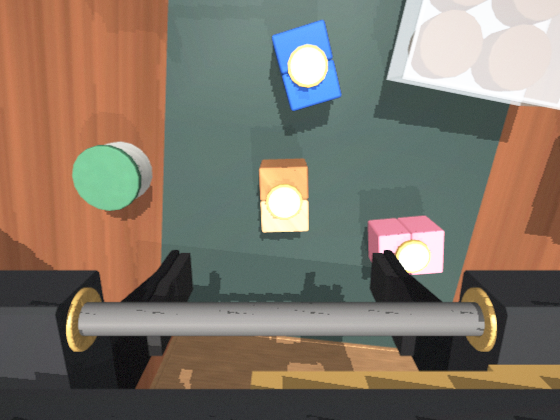

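The wrist view shows the two-tone holder's cup at (284,202), against a predicted (286,203), with its edges aligned with the gripper. Descending.

>>> {"api": "apply_moves", "payload": {"deltas": [{"translation":[0.001,0,-0.04],"turn":[0,0,0],"hand":0.087},{"translation":[0,0,-0.04],"turn":[0,0,0.006],"hand":0.08},{"translation":[0,0,-0.04],"turn":[0,0,0],"hand":0.08},{"translation":[0,0,-0.03],"turn":[0,0,0],"hand":0.08},{"translation":[0,0,-0.014],"turn":[0,0,0],"hand":0.08}]}}

```text
time: 2.65
ee_pos: [0.5793, -0.335, 0.0211]
eef_rot: [0.663, 0.748, -0.002, -0.001]
ft_force: [-0.7, 0.1, -0.2]
width: 0.0805
```

>>> {"api": "apply_moves", "payload": {"deltas": [{"translation":[0.002,0.006,-0.001],"turn":[0,0,0],"hand":0.08},{"translation":[0,0,0],"turn":[0,0,0],"hand":0.03},{"translation":[0,0,0],"turn":[0,0,0],"hand":0.03},{"translation":[0,0,0],"turn":[0,0,0],"hand":0.03},{"translation":[0,0,0],"turn":[0,0,0],"hand":0.03}], "newtons": 20}}

```text
time: 3.15
ee_pos: [0.5831, -0.3283, 0.0235]
eef_rot: [0.663, 0.749, -0.001, 0.0]
ft_force: [0.4, 0.2, 0.7]
width: 0.0556
```

>>> {"api": "apply_moves", "payload": {"deltas": [{"translation":[0,0,-0.002],"turn":[0,0,0],"hand":0.03},{"translation":[0,0,0],"turn":[0,0,0],"hand":0.03},{"translation":[0,0,0],"turn":[0,0,0],"hand":0.03},{"translation":[0,0,0],"turn":[0,0,0],"hand":0.03}]}}

```text
time: 3.55
ee_pos: [0.5837, -0.3289, 0.0228]
eef_rot: [0.663, 0.749, -0.001, 0.001]
ft_force: [0.1, 0.6, -1.2]
width: 0.0397
```

>>> {"api": "apply_moves", "payload": {"deltas": [{"translation":[0,0,0.03],"turn":[0,0,0],"hand":0.03},{"translation":[0,0,0.045],"turn":[0,0,0],"hand":0.03},{"translation":[0,0,0.045],"turn":[0,0,0],"hand":0.03},{"translation":[-0.018,0.041,0.02],"turn":[0,0,-0.04],"hand":0.03},{"translation":[-0.018,0.041,0],"turn":[0,0,-0.04],"hand":0.03}]}}

```text
time: 4.05
ee_pos: [0.5442, -0.2505, 0.1652]
eef_rot: [0.696, 0.718, -0.003, 0.0]
ft_force: [0.6, 0.8, -0.8]
width: 0.04
```

>>> {"api": "apply_moves", "payload": {"deltas": [{"translation":[-0.018,0.041,0],"turn":[0,0,-0.04],"hand":0.03},{"translation":[-0.018,0.041,0],"turn":[0,0,-0.04],"hand":0.03},{"translation":[-0.018,0.041,0],"turn":[0,0,-0.04],"hand":0.03},{"translation":[-0.01,0.025,0],"turn":[0,0,-0.03],"hand":0.03},{"translation":[0,0,0],"turn":[0,0,0],"hand":0.03}]}}

```text
time: 4.55
ee_pos: [0.4754, -0.0927, 0.165]
eef_rot: [0.749, 0.663, -0.001, -0.001]
ft_force: [0.4, -0.4, -0.5]
width: 0.0398
```

>>> {"api": "apply_moves", "payload": {"deltas": [{"translation":[-0.006,0.028,0],"turn":[0,0,-0.007],"hand":0.03},{"translation":[0,0,-0.03],"turn":[0,0,0],"hand":0.03},{"translation":[0,0,0],"turn":[0,0,0],"hand":0.03}]}}

```text
time: 4.85
ee_pos: [0.4696, -0.0637, 0.1354]
eef_rot: [0.751, 0.661, 0.001, -0.001]
ft_force: [-0.6, -0.3, -0.4]
width: 0.0399
```

Run:
```python
from h import *
from bench import camera,readout
import cv2
s=readout.read_state();c=calibration("wrist");im=camera("wrist")
O=np.array([.469,-.065,0]);th=np.radians(82.6);Y=np.array([np.cos(th),np.sin(th),0]);X=np.array([Y[1],-Y[0],0]);Z=np.array([0,0,1.])
P=lambda x,y,z:O+X*x+Y*y+Z*z
im=im[:,:,::-1].copy(); sc=camera("scene")[:,:,::-1].copy()
print(s["ee_pos"],s["eef_rot"])
for n,p in dict(fj1=(-.022,-.034,.094),fj2=(.022,-.034,.094),r1=(-.009,.034,.046),r2=(.009,.034,.046),b=(-.042,.01,.012)).items(): print(n,proj(c,P(*p)))
cv2.imwrite("pics/w2.png",im)
crop=cv2.resize(sc[150:260,180:350],None,fx=4,fy=4,interpolation=cv2.INTER_CUBIC);cv2.imwrite("pics/s2.png",crop)
```

```text
[ 0.46961526 -0.06365453  0.135351  ] [ 0.75057945  0.66077868  0.00079598 -0.00117934]
fj1 [245.71798518 305.70472822]
fj2 [320.66345973 305.92178912]
r1 [269.62088716 175.20360966]
r2 [296.98993382 175.27327944]
b [228.08288811 196.87646122]
```

View pics/w2.png

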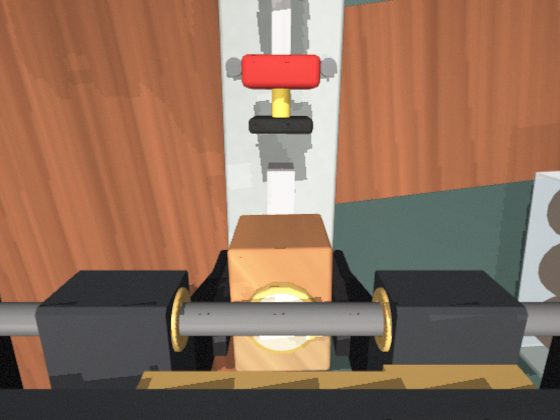

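View pics/s2.png

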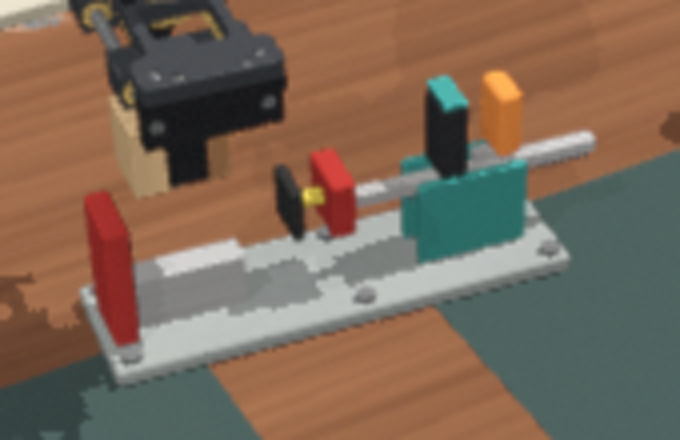

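Run:
```python
from h import *
c=calibration("wrist")
th=np.radians(82.6);O=np.array([.469,-.065,0]);Y=np.array([np.cos(th),np.sin(th),0]);X=np.array([Y[1],-Y[0],0])
def q(n,u,v,z):
    p=unproj(c,u,v,z)-O;print(n,(1e3*np.array([p@X,p@Y])).round(1))
zb=.1354-.0228
q("hold bot +y L",235,214,zb);q("hold bot +y R",327,214,zb)
q("hold top +y L",229,246,zb+.044);q("hold top +y R",331,246,zb+.044);q("cup",281,318,zb+.049)
q("rest L",267,169,.046);q("rest R",294,169,.046)
q("plate L",223,110,.012);q("plate R",341,110,.012);q("plate L",227,200,.012);q("plate R",337,200,.012)
q("jaw back top",281,55,.088);q("jaw front bottom?",281,88,.07);q("pad",281,118,.087)
q("jaw L",242,56,.088);q("jaw R",320,56,.088)
import cv2
a=cv2.imread("pics/w2.png")[90:260,210:360];cv2.imwrite("pics/w2c.png",cv2.resize(a,None,fx=5,fy=5)[:, :750][:600])
```

```text
hold bot +y L [-22.   27.3]
hold bot +y R [23.7 27.3]
hold top +y L [-19.1  28.5]
hold top +y R [19.9 28.5]
cup [0.8 0.2]
rest L [-8.3 37.4]
rest R [ 9.6 37.4]
plate L [-40.8  73.9]
plate R [44.3 74. ]
plate L [-40.7   6.6]
plate R [44.5  6.6]
jaw back top [  0.8 103.1]
jaw front bottom? [ 0.9 87.8]
pad [ 0.9 72.4]
jaw L [-18.7 102.6]
jaw R [ 20.4 102.7]
```

View pics/w2c.png

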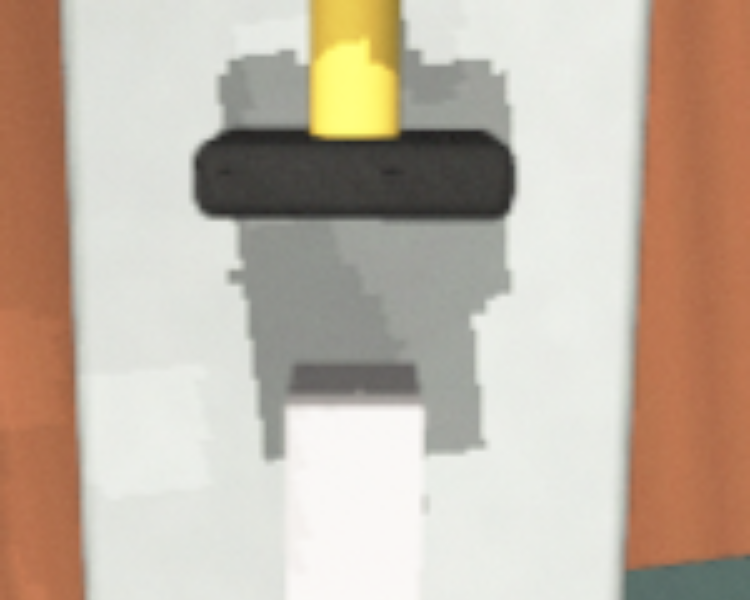

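Rest end edge at (281,170) gives clamp origin about +2.5 mm along its y. Holder centred across the rest to under 1 mm, yaw aligned, jaw travel about 12 mm. I'll shift +2 mm in y and lower.

>>> {"api": "apply_moves", "payload": {"deltas": [{"translation":[0,0.002,-0.025],"turn":[0,0,0],"hand":0.03},{"translation":[0,0,-0.02],"turn":[0,0,0],"hand":0.03},{"translation":[0,0,-0.01],"turn":[0,0,0],"hand":0.03},{"translation":[0,0,0],"turn":[0,0,0],"hand":0.03}]}}

```text
time: 5.35
ee_pos: [0.4755, -0.0655, 0.0865]
eef_rot: [0.752, 0.659, 0.005, 0.002]
ft_force: [0.4, 0.7, -1.0]
width: 0.04
```

>>> {"api": "apply_moves", "payload": {"deltas": [{"translation":[-0.006,0.004,-0.003],"turn":[0,0,0],"hand":0.03},{"translation":[0,0,0],"turn":[0,0,0],"hand":0.03}]}}

```text
time: 5.55
ee_pos: [0.47, -0.0621, 0.085]
eef_rot: [0.753, 0.658, 0.005, 0.003]
ft_force: [0.5, -0.2, -1.1]
width: 0.0402
```

>>> {"api": "apply_moves", "payload": {"deltas": [{"translation":[0,0,-0.005],"turn":[0,0.011,0],"hand":0.03},{"translation":[0,0,-0.006],"turn":[0,0,0],"hand":0.03},{"translation":[0,0,0],"turn":[0,0,0],"hand":0.03}]}}

```text
time: 5.85
ee_pos: [0.471, -0.0616, 0.0747]
eef_rot: [0.753, 0.658, 0.002, -0.001]
ft_force: [-0.6, 0.2, -0.9]
width: 0.0399
```

>>> {"api": "apply_moves", "payload": {"deltas": [{"translation":[-0.001,0,-0.004],"turn":[0,0,0],"hand":0.03},{"translation":[0,0,-0.001],"turn":[0,0,0],"hand":0.03},{"translation":[0,0,0],"turn":[0,0,0],"hand":0.03}]}}

```text
time: 6.15
ee_pos: [0.47, -0.0618, 0.0692]
eef_rot: [0.753, 0.658, 0.002, -0.0]
ft_force: [-0.1, 0.4, -0.6]
width: 0.0401
```

Run:
```python
from bench import camera,readout
import cv2
s=readout.read_state();print(s["ee_pos"],s["ft_force"])
sc=camera("scene")[:,:,::-1];w=camera("wrist")[:,:,::-1]
import numpy as np
o=np.vstack([cv2.resize(sc[160:250,180:340],(640,360),interpolation=cv2.INTER_CUBIC),cv2.resize(w[140:380,120:440],(320,240))[:, :].repeat(1,0).copy() if 0 else cv2.resize(w[140:380,80:507],(640,240))])
cv2.imwrite("pics/s3.png",o)
```

```text
[ 0.46995633 -0.06175716  0.06916   ] [-0.14568154  0.40003901 -0.62406598]
```

View pics/s3.png

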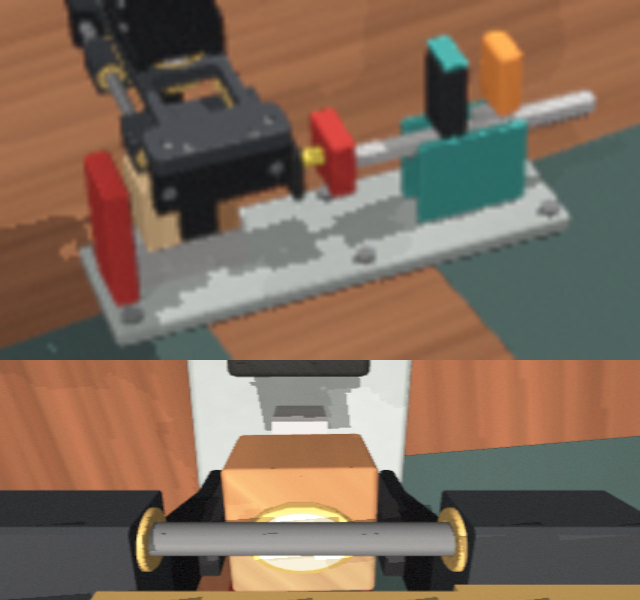

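The holder sits over the rest, centred across it (rest middle and holder middle both at column ~300 in the lower view). It's about touching; next, down to contact and release.

>>> {"api": "apply_moves", "payload": {"deltas": [{"translation":[0,0,-0.001],"turn":[0,0,0],"hand":0.03},{"translation":[0,0,-0.001],"turn":[0,0,0],"hand":0.03}]}}

```text
time: 6.45
ee_pos: [0.4704, -0.0617, 0.0683]
eef_rot: [0.753, 0.658, 0.002, -0.001]
ft_force: [-7.9, 0.1, 22.2]
width: 0.0397
```

>>> {"api": "apply_moves", "payload": {"deltas": [{"translation":[0,0,0.0003],"turn":[0,0,0],"hand":0.046},{"translation":[0,0,0],"turn":[0,0,0],"hand":0.05},{"translation":[0,0,0],"turn":[0,0,0],"hand":0.055},{"translation":[0,0,0],"turn":[0,0,0],"hand":0.055}]}}

```text
time: 6.85
ee_pos: [0.471, -0.0616, 0.0692]
eef_rot: [0.753, 0.658, 0.003, -0.0]
ft_force: [0.3, -0.7, -0.4]
width: 0.0539
```

>>> {"api": "apply_moves", "payload": {"deltas": [{"translation":[-0.0005,0,0.01],"turn":[0,0,0],"hand":0.07},{"translation":[0,0,0.015],"turn":[0,0,0],"hand":0.07},{"translation":[0,0,0.03],"turn":[0,0,0],"hand":0.07},{"translation":[0,0,0.04],"turn":[0,0,0],"hand":0.07},{"translation":[0,0,0.04],"turn":[0,0,0],"hand":0.08}]}}

```text
time: 7.35
ee_pos: [0.4663, -0.063, 0.2062]
eef_rot: [0.753, 0.657, -0.002, -0.002]
ft_force: [0.8, 0.7, 0.1]
width: 0.0725
```

>>> {"api": "apply_moves", "payload": {"deltas": [{"translation":[0.003,0.02,0.0],"turn":[0,0,0.14],"hand":0.08},{"translation":[0.003,0.02,0.0],"turn":[0,0,0.14],"hand":0.08},{"translation":[0.003,0.02,0.0],"turn":[0,0,0.14],"hand":0.08},{"translation":[0.003,0.02,0.0],"turn":[0,0,0.14],"hand":0.08},{"translation":[0.003,0.02,0.0],"turn":[0,0,0.14],"hand":0.08}]}}

```text
time: 7.85
ee_pos: [0.4845, 0.036, 0.2165]
eef_rot: [0.476, 0.88, 0.004, 0.001]
ft_force: [1.3, 0.5, 0.8]
width: 0.0799
```

>>> {"api": "apply_moves", "payload": {"deltas": [{"translation":[0.003,0.02,0.0],"turn":[0,0,0.14],"hand":0.08},{"translation":[0.003,0.02,0.0],"turn":[0,0,0.14],"hand":0.08},{"translation":[0.003,0.02,0.0],"turn":[0,0,0.14],"hand":0.08},{"translation":[0.003,0.02,0.0],"turn":[0,0,0.14],"hand":0.08},{"translation":[0.0,0.0,0.0],"turn":[0,0,0.14],"hand":0.08}]}}

```text
time: 8.35
ee_pos: [0.4966, 0.1212, 0.2201]
eef_rot: [0.13, 0.992, 0.005, 0.001]
ft_force: [0.4, -0.4, -0.1]
width: 0.0799
```

>>> {"api": "apply_moves", "payload": {"deltas": [{"translation":[-0.003,-0.004,-0.03],"turn":[0,0,0.131],"hand":0.08},{"translation":[0.0,0.0,-0.02],"turn":[0,0,0.0],"hand":0.08},{"translation":[0.0,0.0,0.0],"turn":[0,0,0.0],"hand":0.08}]}}

```text
time: 8.65
ee_pos: [0.4941, 0.1176, 0.1714]
eef_rot: [0.058, 0.998, 0.006, 0.002]
ft_force: [0.7, 0.6, -1.0]
width: 0.0797
```

```bash
cat >> h.py <<'E'
O=np.array([.4702,-.0626,0]);th=np.radians(82.6);Y=np.array([np.cos(th),np.sin(th),0]);X=np.array([Y[1],-Y[0],0])
def q(c,n,u,v,z):
    p=unproj(c,u,v,z)-O;print(n,(1e3*np.array([p@X,p@Y])).round(1))
def P(x,y,z): return O+X*x+Y*y+np.array([0,0,z])
def tcp(s): 
    p=s["ee_pos"]-O; a=s["eef_rot"]; print("tcp clamp mm",(1e3*np.array([p@X,p@Y,p[2]])).round(1),"yaw",np.degrees(2*np.arctan2(a[1],a[0]))-90,"F",s["ft_force"].round(1),"w",s["width"].round(4),"t",s["time"])
E
python3 - <<'E'
from h import *
from bench import camera,readout
import cv2
s=readout.read_state();c=calibration("wrist");tcp(s)
w=camera("wrist")[:,:,::-1].copy();sc=camera("scene")[:,:,::-1]
for n,p in dict(handL=(-.015,.155,.12),handR=(.015,.155,.12),trigL=(-.015,.207,.12),trigR=(.015,.207,.12)).items():print(n,proj(c,P(*p)).round(1))
cv2.imwrite("pics/w4f.png",w);cv2.imwrite("pics/s4f.png",sc)
o=np.hstack([cv2.resize(w,(448,336)),cv2.resize(sc[160:244,230:312] ,(336,336),interpolation=cv2.INTER_CUBIC)])
a=cv2.resize(sc[160:260,180:340],(320,200))
cv2.imwrite("pics/w4.png",np.hstack([cv2.resize(w,(480,360)),cv2.resize(sc[150:330-60,180:330],(320,360)*1 if 1 else 0,interpolation=cv2.INTER_CUBIC)][:2]))
E
```

```text
Traceback (most recent call last):
  File "h.py", line 15, in tcp
    p=s["ee_pos"]-O; a=s["eef_rot"]; print("tcp clamp mm",(1e3*np.array([p@X,p@Y,p[2]])).round(1),"yaw",np.degrees(2*np.arctan2(a[1],a[0]))-90,"F",s["ft_force"].round(1),"w",s["width"].round(4),"t",s["time"])
                                                                                                                                                                              ^^^^^^^^^^^^^^^^
AttributeError: 'float' object has no attribute 'round'
```

```bash
sed -i 's/s\["width"\].round(4)/round(s["width"],4)/' h.py
python3 - <<'E'
from h import *
from bench import camera,readout
import cv2
s=readout.read_state();c=calibration("wrist");tcp(s)
w=camera("wrist")[:,:,::-1].copy();sc=camera("scene")[:,:,::-1]
for n,p in dict(handL=(-.015,.155,.12),handR=(.015,.155,.12),trigL=(-.015,.207,.12),trigR=(.015,.207,.12)).items():print(n,proj(c,P(*p)).round(1))
cv2.imwrite("pics/w4.png",np.hstack([cv2.resize(w,(480,360)),cv2.resize(sc[150:270,190:297],(320,360),interpolation=cv2.INTER_CUBIC)]))
E
```

```text
tcp clamp mm [  0.5 181.8 171.4] yaw 83.29509670767945 F [ 0.7  0.6 -1. ] w 0.0797 t 8.65
handL [231.1 218.4]
handR [232.5 266.1]
trigL [322.  219.1]
trigR [319.7 266.7]
```

View pics/w4.png

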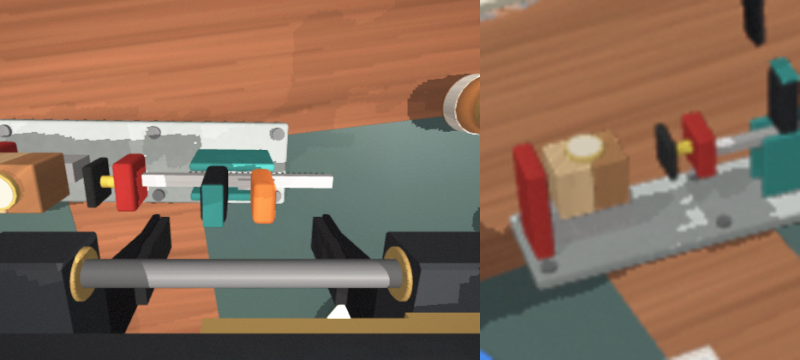

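The holder stands upright on the rest (right view, about (585,180)). In the wrist view the handle (cap at 215,195) and trigger (262,195) sit between the open fingers. Descending around them.

>>> {"api": "apply_moves", "payload": {"deltas": [{"translation":[0,0,-0.03],"turn":[-0.011,0,-0.012],"hand":0.08},{"translation":[0,0,-0.02],"turn":[0,0,0.0],"hand":0.08},{"translation":[0.0,0.0,-0.01],"turn":[0,0,0.0],"hand":0.08},{"translation":[0.0,0.0,0.0],"turn":[0,0,0.0],"hand":0.08}]}}

```text
time: 9.15
ee_pos: [0.4987, 0.1189, 0.118]
eef_rot: [0.066, 0.998, 0.003, 0.007]
ft_force: [0.3, -0.3, 0.6]
width: 0.0804
```

```bash
python3 -c "
from h import *
from bench import readout
s=readout.read_state();tcp(s);print(s['eef_rot'].round(4))"
```

```text
tcp clamp mm [  4.8 183.7 118. ] yaw 82.40129724832715 F [ 0.3 -0.3  0.6] w 0.0804 t 9.15
[0.0663 0.9978 0.0029 0.007 ]
```

>>> {"api": "apply_moves", "payload": {"deltas": [{"translation":[-0.005,-0.001,-0.008],"turn":[-0.004,0.013,0],"hand":0.08},{"translation":[0,0,-0.007],"turn":[0,0,0.0],"hand":0.08},{"translation":[0.0,0.0,-0.003],"turn":[0,0,0.0],"hand":0.07},{"translation":[0.0,0.0,0.0],"turn":[0,0,0.0],"hand":0.065}], "newtons": 30}}

```text
time: 9.55
ee_pos: [0.4949, 0.1184, 0.1016]
eef_rot: [0.066, 0.998, 0.001, 0.002]
ft_force: [-0.6, 0.4, -0.2]
width: 0.0709
```

```bash
python3 -c "
from h import *
from bench import readout
s=readout.read_state();tcp(s);print(s['eef_rot'].round(4))"
```

```text
tcp clamp mm [  1.1 182.6 101.6] yaw 82.37612950443483 F [-0.6  0.4 -0.2] w 0.0709 t 9.55
[0.0665 0.9978 0.0014 0.0017]
```

>>> {"api": "apply_moves", "payload": {"deltas": [{"translation":[0,0,0],"turn":[0,0,0],"hand":0.056},{"translation":[0,0,0],"turn":[0,0,0.0],"hand":0.056},{"translation":[0.0,0.0,0.0],"turn":[0,0,0.0],"hand":0.056}]}}

```text
time: 9.85
ee_pos: [0.4953, 0.1184, 0.1022]
eef_rot: [0.067, 0.998, 0.002, 0.002]
ft_force: [-0.8, 0.3, 0.3]
width: 0.0574
```

>>> {"api": "apply_moves", "payload": {"deltas": [{"translation":[0,0,0],"turn":[0,0,0],"hand":0.052},{"translation":[0,0,0],"turn":[0,0,0.0],"hand":0.052}]}}

```text
time: 10.05
ee_pos: [0.4951, 0.1165, 0.1022]
eef_rot: [0.067, 0.998, 0.0, 0.002]
ft_force: [-0.9, -0.7, -0.2]
width: 0.053
```

>>> {"api": "apply_moves", "payload": {"deltas": [{"translation":[0,-0.002,0],"turn":[0,0,0],"hand":0.048},{"translation":[0,-0.002,0],"turn":[0,0,0.0],"hand":0.044},{"translation":[0,-0.002,0],"turn":[0,0,0.0],"hand":0.04},{"translation":[0,-0.002,0],"turn":[0,0,0.0],"hand":0.036},{"translation":[0,0,0],"turn":[0,0,0.0],"hand":0.036}]}}

```text
time: 10.55
ee_pos: [0.4941, 0.1088, 0.1021]
eef_rot: [0.067, 0.998, 0.001, 0.001]
ft_force: [-3.1, -4.0, 3.1]
width: 0.0374
```

Run:
```python
from h import *
from bench import camera,readout
import cv2
s=readout.read_state();c=calibration("wrist");tcp(s)
w=camera("wrist")[:,:,::-1].copy();sc=camera("scene")[:,:,::-1]
for n,p in dict(jawback_T12=(0,.101,.088),jawback_T25=(0,.088,.088),padface_free25=(0,.049,.087),hold=(0,.0,.095)).items():print(n,proj(c,P(*p)).round(1))
cv2.imwrite("pics/w5f.png",w);cv2.imwrite("pics/s5f.png",sc)
cv2.imwrite("pics/w5.png",np.hstack([cv2.resize(w,(480,360)),cv2.resize(sc[150:270,190:297],(320,360),interpolation=cv2.INTER_CUBIC)]))
```

```text
tcp clamp mm [  1.7 173.1 102.1] yaw 82.3498642328592 F [-3.1 -4.   3.1] w 0.0374 t 10.55
jawback_T12 [130.3 270.9]
jawback_T25 [103.6 271.1]
padface_free25 [ 24.9 270.5]
hold [-90.9 278.7]
```

View pics/w5.png

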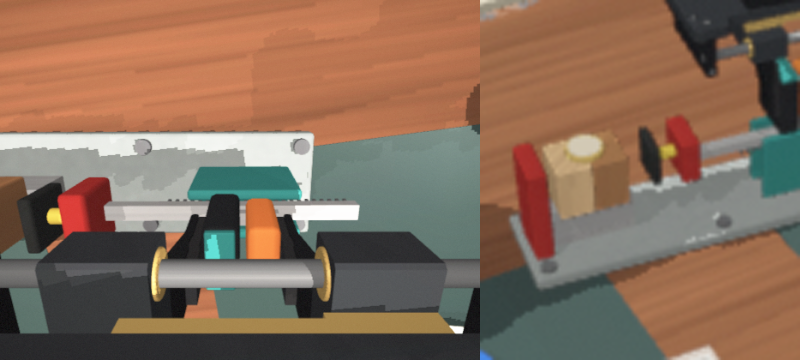

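The first squeeze moved the jaw: in the scene crop it went from about (703,145) to (685,148), and the holder is undisturbed. Now to measure jaw travel by code.

```bash
cat >> h.py <<'E'
import cv2
def redblob(im): # BGR scene -> moving jaw red blob centroid (and yellow)
    hsv=cv2.cvtColor(im,cv2.COLOR_BGR2HSV)
    m=(((hsv[...,0]<6)|(hsv[...,0]>172))&(hsv[...,1]>185)&(hsv[...,2]>70)).astype(np.uint8)
    m[:160]=0;m[245:]=0;m[:,:190]=0;m[:,330:]=0
    n,l,st,ce=cv2.connectedComponentsWithStats(m)
    r=[(ce[i].round(2).tolist(),st[i].tolist()) for i in range(1,n) if st[i,4]>25]
    y=((hsv[...,0]>20)&(hsv[...,0]<32)&(hsv[...,1]>150)).astype(np.uint8);y[:160]=0;y[230:]=0;y[:,:225]=0;y[:,290:]=0
    return r,(int(y.sum()),np.argwhere(y).mean(0).round(1)[::-1] if y.sum() else None)
def jawT(c,u,v=None,z=.088,x=0.0):
    # travel from wrist pixel column u of jaw back top edge
    T=np.linspace(0,.075,1501);px=np.array([proj(c,P(x,.113-t,z))[0] for t in T]);return 1e3*T[np.abs(px-u).argmin()]
E
python3 - <<'E'
from h import *
c=calibration("scene")
for f in("scene0","s5f"):print(f,redblob(cv2.imread(f"pics/{f}.png")))
print("px per mm",(proj(c,P(0,.09,.07))-proj(c,P(0,.1,.07)))/10)
for t in(0.01,.0125,.015,.025,.03):print(t,proj(c,P(0.0,.113-.008-t,.07)).round(1))
w=cv2.imread("pics/w5f.png");h=cv2.cvtColor(w,cv2.COLOR_BGR2HSV)
m=((h[...,0]<6)|(h[...,0]>172))&(h[...,1]>190)&(h[...,2]>70)
m[:200]=0;m[275:]=0;m[:,160:]=0
for v in range(205,270,6):
    u=np.where(m[v])[0]; print(v,(u.min(),u.max()) if len(u) else None)
cw=calibration("wrist");print(jawT(cw,128))
for z in(.088,.06):
  for x in(-.02,.02):print(z,x,[proj(cw,P(x,.113-t,z)).round(0) for t in(.02,.025)])
E
```

```text
scene0 ([([263.3, 200.0], [258, 191, 10, 16, 64]), ([207.66, 218.75], [202, 203, 11, 32, 151])], (18, array([257.8, 198.8])))
s5f ([([258.0, 200.74], [253, 194, 10, 15, 68]), ([207.61, 217.8], [203, 203, 10, 32, 153])], (18, array([252. , 200.1])))
px per mm [-0.40062886  0.09716903]
0.01 [264.2 198. ]
0.0125 [263.2 198.3]
0.015 [262.2 198.5]
0.025 [258.1 199.5]
0.03 [256.1 200. ]
205 None
211 (np.int64(97), np.int64(126))
217 (np.int64(92), np.int64(122))
223 (np.int64(81), np.int64(125))
229 (np.int64(76), np.int64(116))
235 (np.int64(89), np.int64(116))
241 (np.int64(70), np.int64(119))
247 (np.int64(71), np.int64(116))
253 (np.int64(72), np.int64(118))
259 (np.int64(76), np.int64(130))
265 (np.int64(85), np.int64(122))
13.499999999999998
0.088 -0.02 [array([109., 233.]), array([ 98., 233.])]
0.088 0.02 [array([120., 307.]), array([110., 307.])]
0.06 -0.02 [array([132., 214.]), array([123., 214.])]
0.06 0.02 [array([140., 280.]), array([132., 280.])]
```

Scene: jaw red blob moved 5.3 px, so about 13 mm; T ≈ 25 mm now. Release and do the second squeeze.

>>> {"api": "apply_moves", "payload": {"deltas": [{"translation":[0,0.002,0],"turn":[0,0,0],"hand":0.043},{"translation":[0,0.003,0],"turn":[0,0,0.0],"hand":0.049},{"translation":[0,0.003,0],"turn":[0,0,0.0],"hand":0.055},{"translation":[0,0,0],"turn":[0,0,0.0],"hand":0.055}]}}

```text
time: 11.05
ee_pos: [0.4952, 0.1162, 0.1022]
eef_rot: [0.067, 0.998, 0.0, 0.002]
ft_force: [-0.5, -0.2, -0.1]
width: 0.0534
```

```bash
cat > m.py <<'E'
from h import *
from bench import camera,readout
import sys
tcp(readout.read_state());n=sys.argv[1]
sc=camera("scene")[:,:,::-1].copy();cv2.imwrite(f"pics/{n}.png",sc);r=redblob(sc)
T=min((np.linalg.norm(proj(calibration("scene"),P(0,.105-t,.07))[0]-r[0][0][0][0]),t) for t in np.arange(0,.075,.0002))[1]
print(r,"T",T)
E
python3 m.py s6
```

```text
tcp clamp mm [  1.7 180.5 102.2] yaw 82.26524435951319 F [-0.5 -0.2 -0.1] w 0.0534 t 11.05
([([257.74, 199.45], [253, 190, 9, 19, 77]), ([207.93, 218.58], [203, 203, 11, 31, 149])], (19, array([251.9, 200.2]))) T 0.026000000000000002
```

>>> {"api": "apply_moves", "payload": {"deltas": [{"translation":[0,-0.003,0],"turn":[0,0,0],"hand":0.048},{"translation":[0,-0.002,0],"turn":[0,0,0.0],"hand":0.044},{"translation":[0,-0.002,0],"turn":[0,0,0.0],"hand":0.04},{"translation":[0,-0.002,0],"turn":[0,0,0.0],"hand":0.036},{"translation":[0,0,0],"turn":[0,0,0.0],"hand":0.036}]}}

```text
time: 11.6
ee_pos: [0.4943, 0.1088, 0.1022]
eef_rot: [0.066, 0.998, 0.002, 0.001]
ft_force: [-1.1, -2.4, 1.9]
width: 0.0375
```

```bash
python3 m.py s7
```

```text
tcp clamp mm [  1.9 173.1 102.2] yaw 82.40193535072174 F [-1.1 -2.4  1.9] w 0.0375 t 11.6
([([253.48, 200.64], [249, 191, 9, 18, 64]), ([207.89, 217.68], [203, 199, 10, 36, 145])], (20, array([248.1, 200.9]))) T 0.0366
```

>>> {"api": "apply_moves", "payload": {"deltas": [{"translation":[0,0.002,0],"turn":[0,0,0],"hand":0.043},{"translation":[0,0.003,0],"turn":[0,0,0.0],"hand":0.049},{"translation":[0,0.003,0],"turn":[0,0,0.0],"hand":0.055},{"translation":[0,0,0],"turn":[0,0,0.0],"hand":0.055}]}}

```text
time: 12.05
ee_pos: [0.4953, 0.1161, 0.1023]
eef_rot: [0.067, 0.998, 0.001, 0.002]
ft_force: [0.2, 0.9, 0.8]
width: 0.0532
```

```bash
python3 m.py s8
```

```text
tcp clamp mm [  1.9 180.4 102.3] yaw 82.3150632705102 F [0.2 0.9 0.8] w 0.0532 t 12.05
([([253.45, 200.2], [249, 191, 10, 19, 71]), ([207.73, 217.5], [203, 202, 10, 33, 139])], (19, array([247.9, 201.2]))) T 0.0366
```

>>> {"api": "apply_moves", "payload": {"deltas": [{"translation":[0,-0.003,0],"turn":[0,0,0],"hand":0.049},{"translation":[0,-0.001,0],"turn":[0,0,0.0],"hand":0.047},{"translation":[0,-0.001,0],"turn":[0,0,0.0],"hand":0.045},{"translation":[0,-0.001,0],"turn":[0,0,0.0],"hand":0.043},{"translation":[0,-0.001,0],"turn":[0,0,0.0],"hand":0.042}]}}

```text
time: 12.6
ee_pos: [0.4948, 0.1115, 0.1023]
eef_rot: [0.066, 0.998, 0.003, 0.002]
ft_force: [-0.1, 4.8, -1.6]
width: 0.0432
```

```bash
python3 m.py s9
```

```text
tcp clamp mm [  2.  175.9 102.3] yaw 82.46670273347095 F [-0.1  4.8 -1.6] w 0.0432 t 12.6
([([252.8, 202.43], [250, 196, 7, 15, 51]), ([207.78, 219.46], [203, 206, 10, 29, 134])], (17, array([246.4, 201.5]))) T 0.038200000000000005
```

Run:
```python
from h import *
from bench import camera
c=calibration("wrist");w=camera("wrist")[:,:,::-1]
cv2.imwrite("pics/w9f.png",w)
sc=cv2.imread("pics/s9.png")
a=cv2.resize(sc[180:240,195:275],(800,600)[:1]+(600,),interpolation=cv2.INTER_CUBIC)[:,:]
a=cv2.resize(a,(480,360));b=cv2.resize(w[190:310,0:106],(318,360))
c2=cv2.imread("pics/s8.png");d=cv2.resize(c2[180:240,195:275],(320,240),interpolation=cv2.INTER_CUBIC)
o=np.zeros((600,798,3),np.uint8);o[:360,:480]=a;o[:360,480:]=b;o[360:,:320]=d
e=cv2.imread("pics/s7.png");o[360:,320:640]=cv2.resize(e[180:240,195:275],(320,240),interpolation=cv2.INTER_CUBIC)
cv2.imwrite("pics/w9.png",o)
for t in(.035,.04,.045,.05):print(t,proj(c,P(-.02,.113-t,.088)).round(0),proj(c,P(.02,.113-t,.088)).round(0))
```

```text
0.035 [ 70. 232.] [ 84. 306.]
0.04 [ 60. 232.] [ 74. 306.]
0.045 [ 49. 232.] [ 64. 306.]
0.05 [ 38. 232.] [ 54. 307.]
```

View pics/w9.png

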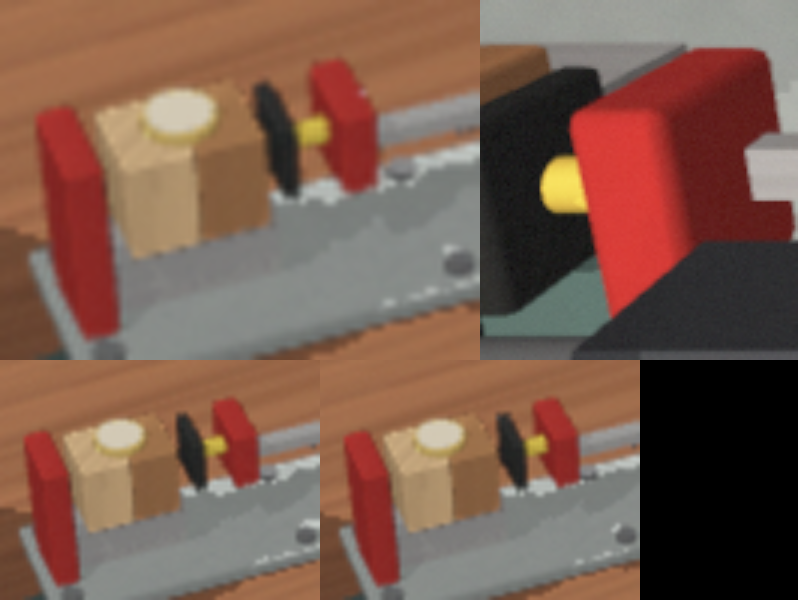

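The scene crop shows the pad close to the holder with its stem fully out. I'll get the remaining gap from the pad's and holder's near edges.

Run:
```python
from h import *
c=calibration("scene")
def solve(n,u,x,z):
    u=195+u/6-.4; ys=np.arange(-.06,.12,.0002);px=np.array([proj(c,P(x,y,z))[0] for y in ys]);i=np.abs(px-u).argmin();print(n,round(1e3*ys[i],1),proj(c,P(x,ys[i],z)).round(1))
solve("holder +y bottom (28)",271,.02,.046);solve("holder -y bottom (-28)",136,.02,.046)
solve("holder mid bottom(0)",200,.02,.046)
solve("fixed jaw -y.. front bot near right edge(-34)",119,.022,.012);solve("fj top near right",98,.022,.094)
solve("pad front near bottom",285,.017,.053);solve("pad near bottom back",300,.017,.053)
solve("jaw near top back right edge",362,.02,.088);solve("jaw near bottom right",377,.02,.055)
solve("jaw near left top edge",342,.02,.088)
```

```text
holder +y bottom (28) 27.0 [239.8 218. ]
holder -y bottom (-28) -26.6 [217.3 223.6]
holder mid bottom(0) -1.4 [227.9 220.9]
fixed jaw -y.. front bot near right edge(-34) -36.8 [214.4 236.5]
fj top near right -37.8 [211.  208.7]
pad front near bottom 34.0 [242.1 214.1]
pad near bottom back 40.2 [244.6 213.5]
jaw near top back right edge 65.4 [254.9 199.7]
jaw near bottom right 70.6 [257.5 210.5]
jaw near left top edge 57.4 [251.6 200.5]
```

>>> {"api": "apply_moves", "payload": {"deltas": [{"translation":[0,-0.001,0],"turn":[0,0,0],"hand":0.04},{"translation":[0,-0.001,0],"turn":[0,0,0.0],"hand":0.038},{"translation":[0,-0.001,0],"turn":[0,0,0.0],"hand":0.036},{"translation":[0,0,0],"turn":[0,0,0.0],"hand":0.036}]}}

```text
time: 13.1
ee_pos: [0.4944, 0.1084, 0.1023]
eef_rot: [0.066, 0.998, 0.003, 0.001]
ft_force: [-1.8, 1.9, 0.3]
width: 0.0367
```

```bash
python3 m.py s10
```

```text
tcp clamp mm [  2.  172.7 102.3] yaw 82.46315106669084 F [-1.8  1.9  0.3] w 0.0367 t 13.1
([([249.6, 201.49], [245, 192, 9, 19, 78]), ([207.71, 217.73], [203, 206, 10, 26, 132])], (20, array([243.8, 202.2]))) T 0.046
```

>>> {"api": "apply_moves", "payload": {"deltas": [{"translation":[0,0.002,0],"turn":[0,0,0],"hand":0.043},{"translation":[0,0.003,0],"turn":[0,0,0.0],"hand":0.049},{"translation":[0,0.003,0],"turn":[0,0,0.0],"hand":0.055},{"translation":[0,0,0],"turn":[0,0,0.0],"hand":0.055}]}}

```text
time: 13.55
ee_pos: [0.4953, 0.1156, 0.1023]
eef_rot: [0.066, 0.998, 0.002, 0.002]
ft_force: [0.2, 0.3, -0.1]
width: 0.053
```

```bash
python3 m.py s11
python3 - <<'E'
from h import *
from bench import camera
w=camera("wrist")[:,:,::-1].copy();cv2.imwrite("pics/w11f.png",w)
c=calibration("wrist");f=cv2.imread("pics/w9f.png")
for n,im in(("w9",f),("w11",w),("w5",cv2.imread("pics/w5f.png"))):
    print(n,[tuple(int(t) for t in im[v,u]) for v,u in[(230,40)]])
    g=im[...,2].astype(int)-im[...,1]
    # row 215: side face -X of jaw, red->grey back edge
    for v in(209,213,217): print(v,np.where(g[v,:160]>60)[0][[0,-1]] if (g[v,:160]>60).any() else None)
E
```

```text
tcp clamp mm [  2.  180.  102.3] yaw 82.38956335956587 F [ 0.2  0.3 -0.1] w 0.053 t 13.55
([([249.23, 201.44], [245, 192, 9, 19, 73]), ([207.82, 218.9], [203, 206, 10, 29, 150])], (20, array([243.8, 202.2]))) T 0.047
w9 [(50, 57, 209)]
209 [65 94]
213 [58 95]
217 [50 96]
w11 [(36, 37, 136)]
209 [48 77]
213 [40 78]
217 [32 78]
w5 [(33, 34, 35)]
209 [ 99 125]
213 [ 93 126]
217 [ 86 127]
```

Run:
```python
from h import *
c=calibration("wrist")
for z in(.06,.066,.072,.078):
    print(z,proj(c,P(-.02,.065,z)).round(0),[(n,round(jawT(c,u,z=z,x=-.02)-(d),1)) for n,u,d in(("w5",126,180-173.1),("w9",95,180-175.9),("w11",78,0))])
```

```text
0.06 [ 68. 214.] [('w5', np.float64(9.4)), ('w9', np.float64(29.1)), ('w11', np.float64(42.4))]
0.066 [ 61. 217.] [('w5', np.float64(7.0)), ('w9', np.float64(26.2)), ('w11', np.float64(39.2))]
0.072 [ 55. 221.] [('w5', np.float64(4.6)), ('w9', np.float64(23.3)), ('w11', np.float64(36.1))]
0.078 [ 48. 225.] [('w5', np.float64(2.2)), ('w9', np.float64(20.5)), ('w11', np.float64(33.0))]
```

>>> {"api": "apply_moves", "payload": {"deltas": [{"translation":[0,-0.003,0],"turn":[0,0,0],"hand":0.049},{"translation":[0,-0.001,0],"turn":[0,0,0.0],"hand":0.047},{"translation":[0,-0.001,0],"turn":[0,0,0.0],"hand":0.045},{"translation":[0,-0.001,0],"turn":[0,0,0.0],"hand":0.043},{"translation":[0,0,0],"turn":[0,0,0.0],"hand":0.043}]}}

```text
time: 14.15
ee_pos: [0.4949, 0.1118, 0.1024]
eef_rot: [0.065, 0.998, 0.004, 0.002]
ft_force: [-1.1, -0.1, 0.6]
width: 0.044
```

```bash
cat >> m.py <<'E'
w=camera("wrist")[:,:,::-1].copy();cv2.imwrite(f"pics/{n}w.png",w)
g=w[...,2].astype(int)-w[...,1]
x=np.where(g[213,:160]>60)[0]; c=calibration("wrist")
print("wrist edge",x[-1] if len(x) else None,"T06",jawT(c,x[-1],z=.06,x=-.02) if len(x) else None)
# holder in scene: pale/dark seam and cup centroid; stem run lengths
h=cv2.cvtColor(sc,cv2.COLOR_BGR2HSV)
m=(h[...,1]<75)&(h[...,2]>170);m[:185]=0;m[210:]=0;m[:,:212]=0;m[:,240:]=0
print("cup",m.sum(),np.argwhere(m).mean(0)[::-1].round(2))
for v in(200,201,202,203,204): print(v,[tuple(int(k) for k in sc[v,u][::-1]) for u in range(232,258)] if v in(202,) else "")
E
python3 m.py s12
```

```text
tcp clamp mm [  2.  176.2 102.4] yaw 82.5259507522282 F [-1.1 -0.1  0.6] w 0.044 t 14.15
([([248.17, 201.64], [244, 192, 9, 19, 72]), ([207.66, 217.86], [203, 202, 10, 33, 140])], (18, array([242.8, 202.5]))) T 0.049600000000000005
wrist edge 78 T06 45.349999999999994
cup 63 [222.86 198.27]
200 
201 
202 [(155, 112, 75), (156, 112, 74), (156, 113, 75), (156, 113, 74), (151, 108, 73), (99, 74, 54), (51, 45, 43), (46, 46, 43), (98, 85, 50), (185, 163, 67), (200, 177, 73), (200, 176, 73), (196, 171, 71), (177, 141, 59), (137, 64, 38), (133, 39, 37), (143, 40, 37), (139, 40, 36), (139, 42, 38), (138, 40, 39), (136, 40, 37), (132, 58, 55), (120, 109, 107), (135, 132, 130), (135, 134, 132), (137, 136, 135)]
203 
204
```

>>> {"api": "apply_moves", "payload": {"deltas": [{"translation":[0,-0.001,0],"turn":[0,0,0],"hand":0.041},{"translation":[0,-0.001,0],"turn":[0,0,0.0],"hand":0.039},{"translation":[0,-0.001,0],"turn":[0,0,0.0],"hand":0.037},{"translation":[0,0,0],"turn":[0,0,0.0],"hand":0.0355},{"translation":[0,0,0],"turn":[0,0,0.0],"hand":0.0355}]}}

```text
time: 14.75
ee_pos: [0.4945, 0.1082, 0.1024]
eef_rot: [0.066, 0.998, 0.004, 0.002]
ft_force: [-1.0, 2.2, 0.3]
width: 0.0362
```

```bash
python3 m.py s13
```

```text
tcp clamp mm [  2.1 172.5 102.4] yaw 82.48151453590418 F [-1.   2.2  0.3] w 0.0362 t 14.75
([([245.43, 202.12], [241, 193, 9, 19, 68]), ([207.64, 218.39], [203, 206, 11, 29, 138])], (13, array([240.5, 202.8]))) T 0.0562
wrist edge 73 T06 51.75
cup 62 [221.34 198.77]
200 
201 
202 [(155, 112, 73), (156, 113, 75), (156, 112, 74), (144, 104, 70), (73, 58, 47), (47, 45, 42), (70, 60, 44), (139, 119, 52), (197, 172, 71), (203, 179, 74), (195, 167, 68), (140, 77, 39), (130, 37, 34), (145, 43, 39), (142, 42, 38), (140, 40, 37), (140, 42, 38), (139, 40, 37), (135, 51, 48), (122, 96, 94), (138, 135, 134), (138, 137, 135), (141, 140, 138), (145, 144, 143), (143, 142, 139), (139, 139, 137)]
203 
204
```

Since the last check the jaw moved 6.4 mm (wrist edge) and the cup about 3.7 mm, and the stem shortened by about 3 mm, so the holder looks to be against the fixed jaw with the pad about 3 mm in. I'll check this against all saved frames before going on.

```bash
cat > a.py <<'E'
from h import *
import sys
def prof(n):
    sc=cv2.imread(f"pics/{n}.png");h=cv2.cvtColor(sc,cv2.COLOR_BGR2HSV)
    m=(h[...,1]<75)&(h[...,2]>170);m[:185]=0;m[210:]=0;m[:,:212]=0;m[:,240:]=0
    cup=np.argwhere(m).mean(0)[::-1]
    f=sc.astype(float);s=f[...,1]-f[...,0]  # G-B
    hue=(h[...,0]>19)&(h[...,0]<34)&(h[...,1]>130)
    sub=np.where(hue,np.clip(s-45,0,None),0);sub[:190]=0;sub[212:]=0;sub[:,:235]=0;sub[:,270:]=0
    print(n,"cup",cup.round(2),"stem area",round(sub.sum()/65,2))
for n in sys.argv[1:]:prof(n)
E
python3 a.py scene0 s5f s6 s7 s8 s9 s10 s11 s12 s13
```

```text
scene0 cup [238. 209.] stem area 14.78
s5f cup [224.11 198.03] stem area 12.42
s6 cup [224.11 198.03] stem area 13.2
s7 cup [224.11 198.03] stem area 13.4
s8 cup [224.11 198.03] stem area 12.8
s9 cup [224.11 198.03] stem area 13.05
s10 cup [223.95 198.05] stem area 14.02
s11 cup [223.92 198.12] stem area 14.08
s12 cup [222.86 198.27] stem area 13.48
s13 cup [221.34 198.77] stem area 9.43
```

>>> {"api": "apply_moves", "payload": {"deltas": [{"translation":[0,0.002,0],"turn":[0,0,0],"hand":0.043},{"translation":[0,0.003,0],"turn":[0,0,0.0],"hand":0.049},{"translation":[0,0.003,0],"turn":[0,0,0.0],"hand":0.055},{"translation":[0,0,0],"turn":[0,0,0.0],"hand":0.055}]}}

```text
time: 15.25
ee_pos: [0.4954, 0.1158, 0.1024]
eef_rot: [0.066, 0.998, 0.003, 0.003]
ft_force: [-0.6, 0.1, 0.3]
width: 0.0533
```

```bash
python3 m.py s14;python3 a.py s14
```

```text
tcp clamp mm [  2.  180.2 102.4] yaw 82.42486730774965 F [-0.6  0.1  0.3] w 0.0533 t 15.25
([([246.04, 202.42], [242, 194, 9, 18, 69]), ([207.68, 218.99], [203, 204, 10, 30, 137])], (15, array([240.6, 202.6]))) T 0.0548
wrist edge 62 T06 50.449999999999996
cup 62 [221.34 198.77]
200 
201 
202 [(155, 112, 75), (156, 112, 75), (156, 113, 75), (144, 104, 69), (72, 57, 47), (47, 43, 42), (71, 61, 45), (138, 118, 50), (197, 173, 72), (204, 180, 75), (198, 172, 71), (166, 116, 52), (136, 53, 38), (137, 39, 36), (143, 42, 38), (140, 40, 36), (140, 41, 39), (139, 40, 37), (137, 41, 38), (132, 66, 63), (138, 132, 131), (139, 137, 136), (141, 139, 139), (147, 144, 143), (143, 142, 140), (138, 138, 135)]
203 
204 
s14 cup [221.34 198.77] stem area 10.4
```

Consistent: the cup moved about 6.7 mm in all, so the holder is against the fixed jaw. That puts true T at about wrist T + 3.3 mm. After release the ratchet holds T ≈ 53.7. Target is 59.5, which is wrist T ≈ 56.2. Last squeeze, in stages.

>>> {"api": "apply_moves", "payload": {"deltas": [{"translation":[0,-0.003,0],"turn":[0,0,0],"hand":0.049},{"translation":[0,-0.001,0],"turn":[0,0,0.0],"hand":0.047},{"translation":[0,-0.001,0],"turn":[0,0,0.0],"hand":0.045},{"translation":[0,-0.001,0],"turn":[0,0,0.0],"hand":0.043},{"translation":[0,0,0],"turn":[0,0,0.0],"hand":0.043}]}}

```text
time: 15.85
ee_pos: [0.4949, 0.112, 0.1025]
eef_rot: [0.065, 0.998, 0.005, 0.002]
ft_force: [0.5, 1.0, -0.5]
width: 0.0439
```

```bash
python3 m.py s15|grep -v 20;python3 a.py s15; python3 -c "
from h import *
from bench import readout
tcp(readout.read_state())"; grep -c . m.py
python3 - <<'E'
from h import *
w=cv2.imread("pics/s15w.png");g=w[...,2].astype(int)-w[...,1];x=np.where(g[213,:160]>60)[0];print(x[-1],jawT(calibration("wrist"),x[-1],z=.06,x=-.02))
E
```

```text
tcp clamp mm [  2.  176.3 102.5] yaw 82.55927058213877 F [ 0.5  1.  -0.5] w 0.0439 t 15.85
wrist edge 62 T06 53.699999999999996
cup 62 [221.34 198.77]
s15 cup [221.34 198.77] stem area 5.4
tcp clamp mm [  2.  176.2 102.4] yaw 82.55466852783746 F [-1.6 -1.1  1. ] w 0.0437 t 15.95
16
62 53.699999999999996
```

>>> {"api": "apply_moves", "payload": {"deltas": [{"translation":[0,-0.0005,0],"turn":[0,0,0],"hand":0.042},{"translation":[0,-0.0005,0],"turn":[0,0,0.0],"hand":0.041},{"translation":[0,0,0],"turn":[0,0,0.0],"hand":0.041},{"translation":[0,0,0],"turn":[0,0,0.0],"hand":0.041}]}}

```text
time: 16.35
ee_pos: [0.4947, 0.1108, 0.1024]
eef_rot: [0.065, 0.998, 0.005, 0.002]
ft_force: [-0.9, 1.1, -1.2]
width: 0.0413
```

```bash
python3 m.py s16;python3 a.py s16
python3 - <<'E'
import cv2,numpy as np
a=cv2.imread("pics/s16.png");w=cv2.imread("pics/s16w.png")
cv2.imwrite("pics/fin.png",np.hstack([cv2.resize(a[180:240,195:275],(480,360),interpolation=cv2.INTER_CUBIC),cv2.resize(w[150:330,0:160],(320,360))]))
E
```

```text
tcp clamp mm [  2.  175.1 102.4] yaw 82.54126031291509 F [-0.9  1.1 -1.2] w 0.0413 t 16.35
([([243.77, 203.73], [239, 195, 9, 17, 60]), ([207.68, 218.94], [203, 204, 11, 31, 139])], (6, array([239.5, 203. ]))) T 0.060200000000000004
wrist edge 60 T06 55.8
cup 61 [221.31 198.72]
200 
201 
202 [(156, 113, 75), (157, 113, 76), (155, 112, 74), (144, 104, 69), (73, 59, 48), (44, 43, 40), (65, 55, 41), (135, 114, 49), (189, 162, 66), (144, 84, 40), (135, 40, 35), (155, 44, 41), (152, 46, 42), (146, 42, 37), (143, 42, 38), (139, 41, 38), (138, 45, 42), (126, 78, 75), (140, 134, 131), (142, 140, 139), (150, 148, 147), (151, 150, 148), (151, 149, 148), (147, 146, 144), (143, 142, 140), (138, 138, 136)]
203 
204 
s16 cup [221.31 198.72] stem area 2.89
```

View pics/fin.png

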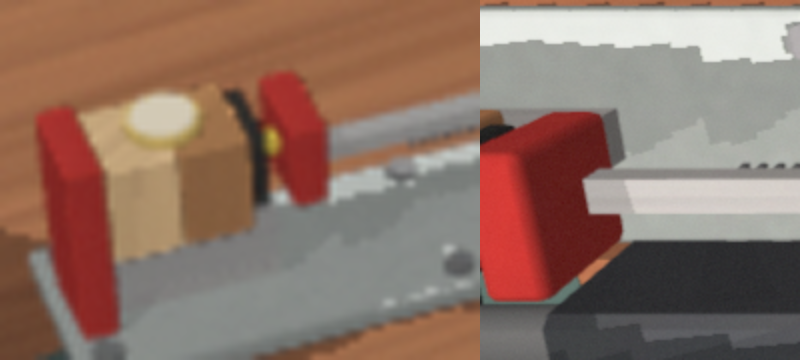

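The final view shows the holder upright and flush against the fixed jaw, with the pad on its face at (255,145) and a short stub of stem left at (272,140). Wrist tracking gives the pad about 7.1 mm in, the stem profile about 8.0 mm; the target is 7.5. Handing in with the trigger squeezed.

```bash
python3 -c "
from bench import order,readout
print(order.close_job());s=readout.read_state();print(s['time'],s['width'],s['ft_force'])"
```

```text
the job is handed in; nothing more can be done
None
the job is handed in; nothing more can be done
```

The two-tone holder is standing upright on the clamp's rest, long side along the clamp, pinned between the pad and the fixed jaw. I let go of it before pumping and moved the jaw only by its trigger. I handed in at about 16.5 s, with the gripper still holding the trigger squeezed. I got there with four pumps and a fifth squeeze that I held.

**Pad travel:** two measurements bracket the 7.5 mm halfway point. Wrist-camera jaw tracking gave about 7.1 mm in (jaw travel about 59 mm), and the stem length in the scene camera gave about 8.0 mm. The raw scene estimates of jaw travel were noisier, by about 3 mm. I scaled the jaw travel from when the pad touched the holder and when the holder stopped at the fixed jaw.

**Forces and holder position:**
- The outside force on the tool was near zero at the last check. The highest reading was about 22 N, as the holder touched down on the rest.
- The holder slid about 6.7 mm to the fixed jaw and then stayed still.

**Bystanders:** I did not take a final close look at the other items. The paths were planned clear of them, and no unexpected contact forces showed up.

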